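# Start the ultrasonic cleaner

## Robot

A 7-joint arm with a two-finger parallel gripper is mounted at the origin on the work surface. World frame = base frame: x ahead of the robot, y to its left, z up, the work surface at z = 0. Lengths are in m, angles in rad, forces in N, time in s.
With the tool pointing down it reaches from about 0.4 to 0.85 m from the base axis. Payload 4.5 kg.
Tool frame: the origin (TCP) lies at the centre of the arm's flange, where the gripper is bolted on; the fingertips stand 173 mm ahead of it and the grasp point (between the pads) lies 155 mm ahead of it (robot.tip_reach is the distance from the TCP to the fingertips, in m); z points along the fingers, y is the direction in which the jaws open and shut (so a half turn about z gives the same grasp; the last joint's range is limited). The gripper opens to 85 mm and grips with 20 to 120 N. Pads are 22 mm wide; open, the fingers measure 114 mm over their backs; the gripper's body (76 mm by 85 mm) begins 54 mm behind the grasp point. The pads swing forward as they close: fully open they stand 13 mm farther back than shut.
Start: joints at [0.034, 0.689, -0.195, 1.565, 0.157, 0.902, -0.215], TCP at [0.625, 0, 0.405] pointing down, gripper open.
Joint ranges: [-3.01, 3.01], [-0.46, 2.08], [-1.47, 1.51], [0.13, 2.56], [-1, 4.14], [0.04, 2.09], [-2.66, 2.66]. Speed limits (rad/s): [2.57, 2.57, 3.14, 3.14, 3.14, 3.14, 3.14].

## Interface

Orientations are given as a rotation vector (axis times angle).
In Python, from workcell import monitor, eyes, order, robot gives the robot as it stands.
- The arm moves only by the tool step_arm, never from a script. Its argument "increments" is a list of rows, each an object of numbers: "claw": the opening, from 0 (shut) to 1 (fully open); "dx", "dy", "dz": the shift along the tool's x, y, z in m; "rx", "ry", "rz": the turn, a rotation vector about the tool's x, y, z in rad. In form: [{"claw": .., "dx": .., "dy": .., "dz": .., "rx": .., "ry": .., "rz": ..}, ...]. A call has 1 to 20 rows; each row shifts and turns the commanded pose from where the row before left it, along the tool's axes as they then stand; what a row does not reach is not made up. A row lasts 1/10 s, in which the tool goes at most 50 mm and 8.59 degrees, less where a joint would pass 70% of its speed; a pose out of reach is approached as far as the arm can. A call is refused whole if a number of a shift passes 0.05 or a number of a turn 0.15, either way. A call with a gripper value outside its range is refused whole. The fingers move at their own pace and stop on an object; the grip force is fixed at half the most. Time passes only in rows, so rows that do not move let the fingers close. It gives the time, the measured TCP pose, the force and the opening at its end, in the units of the state.
- monitor.state(): the state, without advancing time (a new reading comes with each control period).
- eyes.grab_frame(name): name is "scene" or "side" or "wrist"; returns a dict with "color" (400x640x3 uint8, red, green, blue), "fx", "fy", "cx", "cy" (pixels), "pose" (4x4, takes a point from camera to world coordinates). Camera axes: x right, y down, z forward; pixel columns grow to the right and rows downward; lengths in m; the calibration is good to about 2 mm. A picture is of the moment at which its call begins. There is no depth.
- order.close_job(): hands the job in, once; it reports no verdict.
The state is a dict: "clock": time; "joint_positions": joint angles; "joint_vel": joint speeds; "effort": joint torques, N m; "position": TCP position; "tcp_rot": TCP orientation; "wrist_force": force on the tool from outside, world axes, zero at the start; "wrist_torque": the same for the moment, N m; "finger_gap": finger opening in m.
Only numpy, scipy, OpenCV 4.12 (cv2) and the standard library are available. Lean on these libraries where they do the work, as an engineer would, in place of code of your own. Each camera call takes 0.05 s, during which the arm holds its last target.

## Task

Start the watchmaker's ultrasonic cleaner for a wash: first switch it on by pushing down the raised end of the rocker switch (the wide tilted bar running front to back) until it has tipped fully over, then press the long narrow bar key (the one lying side to side) all the way down, and last press the round button all the way down. Leave the square key up, and leave the tank's lid, the brass cup, the loupe and the screwdriver where they are; nothing has to be picked up.

Things in the scene. Friction and masses are not known exactly. Their poses are not given: they have to be found in the camera images.
- cleaner: White bench cleaner, fixed, 250 mm deep (x), 380 wide (y), flat top 100 mm above the bench. Origin: centre of its underside; -x is its front, facing the robot within 0.3 rad. Its four grey controls, on black 66 x 50 x 5 mm base plates, stand in a row along y on the deck at x = -78 mm, 66 mm apart, in an order that varies. Behind them a steel lid lies in a 6 mm high rim over the tank.
- rocker (a joint): Tilt of the rocker switch (rad): 0 = off, its rear end (+x of the cleaner, towards the lid) raised; 0.44 = fully over, rear end down, hard stop. It may start at up to 0.06. It needs about 0.025 N m (about 1.3 N at the point rocker_end), has no spring and stays where it is left.
- rocker_end (a point): Point on top of the rocker's raised rear half, 19 mm from the pivot (moves with it): about 20 mm above the deck when off and about 12 mm when fully over. The rocker is a flat bar 52 mm long (x) by 24 mm wide, 8 mm thick, its pivot 12 mm above the deck with its axis along y. Axes as the cleaner's when off.
- bar (a joint): Travel of the long narrow bar key (m): 0 = up, 0.006 = all the way down. The key is 42 mm long (y) by 15 mm wide (x). It moves straight down 6 mm (to 9 mm above the deck, still 4 mm proud of its black base plate); it needs about 3 N to move, has no spring and stays as far down as it was pushed, with a hard stop at the bottom.
- bar_top (a point): Point at the centre of its top face (moves with it): 15 mm above the metal deck when up. Axes as the cleaner's.
- round (a joint): Travel of the round button (m): 0 = up, 0.006 = all the way down. The button is 30 mm in diameter. It moves straight down 6 mm (to 9 mm above the deck, still 4 mm proud of its black base plate); it needs about 3 N to move, has no spring and stays as far down as it was pushed, with a hard stop at the bottom.
- round_top (a point): Point at the centre of its top face (moves with it): 15 mm above the metal deck when up. Axes as the cleaner's.
- square (a joint): Travel of the square key (m), which is to stay up: 0 = up, 0.006 = all the way down. The key is 22 x 22 mm. It moves straight down 6 mm (to 9 mm above the deck, still 4 mm proud of its black base plate); it needs about 3 N to move, has no spring and stays as far down as it was pushed, with a hard stop at the bottom.
- square_top (a point): Point at the centre of its top face (moves with it): 15 mm above the metal deck when up. Axes as the cleaner's.
- lid_knob (a point): Centre of the black knob (32 mm across, 10 mm thick, 22 mm above the deck) of the loose steel lid, 122 x 287 x 5 mm, that covers the tank. To be left alone.
- cup_mid (a point): Centre, half-way up, of a small loose brass cup, 36 mm across and 28 mm tall, standing on the deck at the +y end of the row of controls. To be left alone.
- loupe_mid (a point): Centre, half-way up, of a loose black eye loupe, 34 mm across and 34 mm tall, on the bench at the +y side of the cleaner. To be left alone.
- driver: Loose screwdriver 130 mm long, lying on the bench at the -y side of the cleaner; its handle 26 mm thick; origin under its middle, x along its shaft towards the blade. To be left alone.

How it is judged:
On the way, in this order (a step that is already met when the one before it is completed fails the run):
1. the rocker is tipped fully over (value of joint rocker above 0.36 rad), for 0.1 s.
2. then the bar key is down (value of joint bar above 0.0045 m), for 0.1 s.
3. then the round button is down (value of joint round above 0.0045 m), for 0.1 s.
At the end, for the whole second after the job is handed in: The rocker is tipped over (more than 0.36 of its 0.44 rad), the bar key and the round button are down (more than 4.5 of their 6 mm), the square key is still up (less than 1.5 mm pressed), and the lid, the cup, the loupe and the screwdriver are within 15 mm of where they began (value of joint rocker above 0.36 rad and value of joint each of bar, round above 0.0045 m and value of joint square below 0.0015 m and distance of each of lid_knob, cup_mid, loupe_mid, driver from where it was at the start of the episode below 0.015 m); the robot touches nothing.
It fails at once if the square key is pressed (1.5 mm or more) (value of joint square above 0.0015 m).
It fails at once if the lid, the cup, the loupe or the screwdriver is lifted, carried or knocked more than 15 mm (distance of any of lid_knob, cup_mid, loupe_mid, driver from where it was at the start of the episode above 0.015 m).
It also fails if it takes over 48 s, if anything falls off the work surface, if the arm or the gripper's body presses on something with over 40 N, if the wrist force passes 120 N, or if a joint passes its speed limit or range.

## Working session

There is one attempt and no reset: what is moved stays moved. The work goes in short steps, Python scripts to look and compute and a tool call to move; the robot and the scene stay as the last step left them, time stands still between calls to the robot, and variables do not carry over. Pictures are saved under pics/ and viewed, and the job is handed in when it is done.

Besides the shell and the picture viewer there is one more tool, called after "Emit:" by a JSON object that holds its "name" and its "arguments". step_arm: Moves the arm, as the interface text tells. Its arguments: {"type":"object","properties":{"increments":{"type":"array","items":{"type":"object","properties":{"claw":{"type":"number"},"dx":{"type":"number"},"dy":{"type":"number"},"dz":{"type":"number"},"rx":{"type":"number"},"ry":{"type":"number"},"rz":{"type":"number"}}}}},"required":["increments"]}

```bash
mkdir -p pics; ls
cat > h.py <<'E'
from workcell import monitor, eyes, order, robot
import cv2, numpy as np
def grab(n,f):
    d=eyes.grab_frame(n); cv2.imwrite('pics/'+f,d['color'][:,:,::-1]); 
    np.savez('pics/'+f+'.npz',**d); return d
def ray(d,u,v):
    P=np.array(d['pose']); r=P[:3,:3]@np.array([(u-d['cx'])/d['fx'],(v-d['cy'])/d['fy'],1]); return P[:3,3],r
def plane(d,u,v,z):
    o,r=ray(d,u,v); return o+r*(z-o[2])/r[2]
def tri(obs):
    A=np.zeros((3,3));b=np.zeros(3)
    for d,u,v in obs:
        o,r=ray(d,u,v);r=r/np.linalg.norm(r);M=np.eye(3)-np.outer(r,r);A+=M;b+=M@o
    p=np.linalg.solve(A,b)
    return p
E
python3 - <<'E'
from h import *
for n in ['scene','side','wrist']:
    d=grab(n,n+'0.png'); print(n,d['fx'],np.round(d['pose'],3).tolist())
print(monitor.state())
E
```

```text
pics
scene 371.0288094183145 [[-0.377, 0.765, -0.523, 1.036], [0.926, 0.303, -0.223, 0.203], [-0.012, -0.568, -0.823, 0.77], [0.0, 0.0, 0.0, 1.0]]
side 520.5758326240959 [[0.905, -0.323, 0.277, 0.246], [-0.426, -0.71, 0.561, -0.672], [0.015, -0.625, -0.78, 1.072], [0.0, 0.0, 0.0, 1.0]]
wrist 282.08362306926296 [[1.0, 0.002, -0.001, 0.625], [0.002, -0.952, -0.306, 0.079], [-0.002, 0.306, -0.952, 0.374], [0.0, 0.0, 0.0, 1.0]]
{'clock': 0.15, 'joint_positions': array([ 0.03382152,  0.68981529, -0.19453587,  1.56610324,  0.15730893,
        0.90252186, -0.21508188]), 'joint_vel': array([ 0.00017939, -0.00274232,  0.00037942, -0.00280942, -0.00064486,
       -0.00129967, -0.0002644 ]), 'effort': array([-6.29315091e-04, -5.39936972e+01, -1.26815826e+00, -1.58719003e+01,
        9.24438267e-03,  6.49630194e-03,  1.79077297e-06]), 'position': array([ 6.24747461e-01, -3.03902513e-05,  4.04053862e-01]), 'tcp_rot': array([-2.22068789e+00, -2.22085181e+00,  1.73414983e-03]), 'wrist_force': array([-0.03688188, -0.65724749,  0.8517652 ]), 'wrist_torque': array([ 0.01991136, -0.06484266, -0.00666618]), 'finger_gap': 0.08534575244457013}
```

View pics/scene0.png

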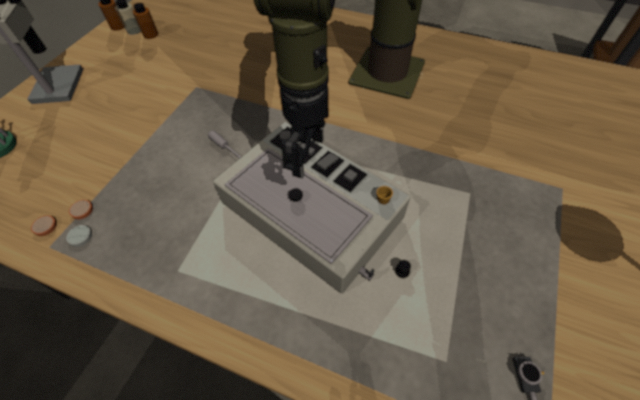

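View pics/side0.png

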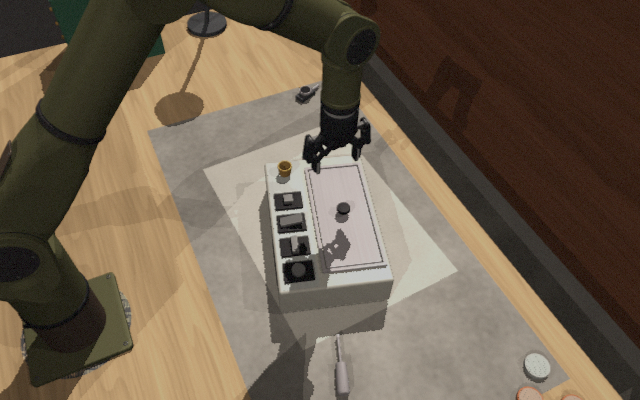

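View pics/wrist0.png

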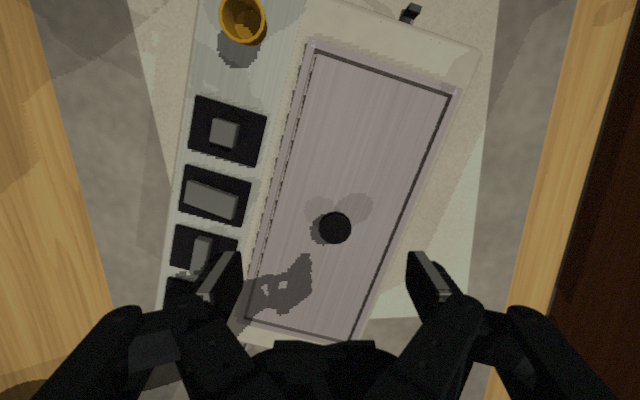

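The row runs, from +y to −y, square, rocker, bar, round; in the side view these are at about (288,200), (291,222), (294,245) and (299,270). I'll shut the claw and back off towards −x/+y so the wrist camera sees the whole row.

Emit:
{"name": "step_arm", "arguments": {"increments": [{"claw": 0, "dx": -0.03, "dy": -0.03}, {"claw": 0, "dx": -0.03, "dy": -0.03}, {"claw": 0, "dx": -0.03, "dy": -0.02}, {"claw": 0, "dx": 0, "dy": 0}, {"claw": 0}, {"claw": 0}, {"claw": 0}, {"claw": 0}]}}

```text
invalid input
```

Run:
```python
from h import *
for n in ['side','wrist']:
    d=grab(n,n+'1.png'); print(n,np.round(d['pose'],3).tolist())
    c=d['color'][:,:,::-1]
    if n=='side': c=c[150:300,240:400]; cv2.imwrite('pics/s1c.png',cv2.resize(c,None,fx=4,fy=4,interpolation=cv2.INTER_CUBIC))
```

```text
side [[0.905, -0.323, 0.277, 0.246], [-0.426, -0.71, 0.561, -0.672], [0.015, -0.625, -0.78, 1.072], [0.0, 0.0, 0.0, 1.0]]
wrist [[1.0, 0.002, -0.0, 0.626], [0.002, -0.952, -0.306, 0.079], [-0.001, 0.306, -0.952, 0.374], [0.0, 0.0, 0.0, 1.0]]
```

View pics/s1c.png

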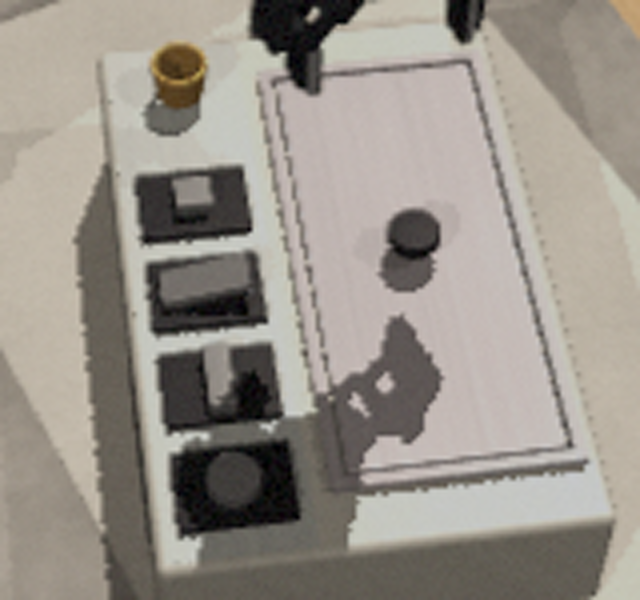

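View pics/wrist1.png

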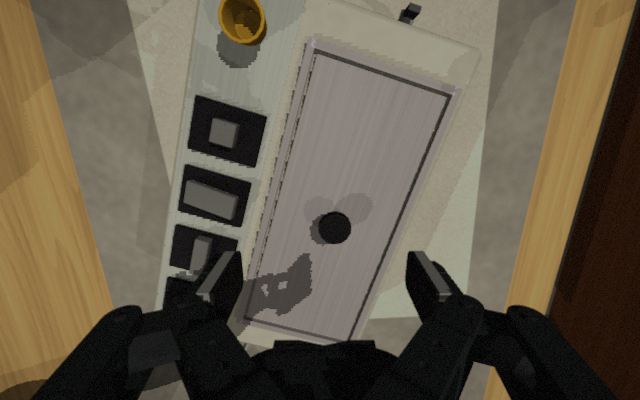

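Emit:
{"name": "step_arm", "arguments": {"increments": [{"claw": 0, "dx": -0.03, "dy": -0.01, "dz": 0, "rx": 0, "ry": 0, "rz": 0}, {"claw": 0, "dx": -0.04, "dy": -0.01, "dz": 0, "rx": 0, "ry": 0, "rz": 0}, {"claw": 0, "dx": -0.03, "dy": -0.01, "dz": 0, "rx": 0, "ry": 0, "rz": 0}, {"claw": 0, "dx": 0, "dy": 0, "dz": 0, "rx": 0, "ry": 0, "rz": 0}, {"claw": 0, "dx": 0, "dy": 0, "dz": 0, "rx": 0, "ry": 0, "rz": 0}, {"claw": 0, "dx": 0, "dy": 0, "dz": 0, "rx": 0, "ry": 0, "rz": 0}, {"claw": 0, "dx": 0, "dy": 0, "dz": 0, "rx": 0, "ry": 0, "rz": 0}, {"claw": 0, "dx": 0, "dy": 0, "dz": 0, "rx": 0, "ry": 0, "rz": 0}]}}

```text
clock: 1.05
position: [0.5953, -0.0987, 0.4047]
tcp_rot: [-2.219, -2.224, -0.001]
wrist_force: [0.2, 0.8, -0.5]
finger_gap: -0.0001
```

Run:
```python
from h import *
d=grab('wrist','wrist2.png'); print(np.round(d['pose'],3).tolist())
d=grab('side','side2.png')
c=d['color'][150:300,240:400,::-1]; cv2.imwrite('pics/s2c.png',cv2.resize(c,None,fx=4,fy=4,interpolation=cv2.INTER_CUBIC))
s=monitor.state();print(s['position'],s['tcp_rot'],s['wrist_force'],s['finger_gap'])
```

```text
[[1.0, 0.004, 0.001, 0.596], [0.004, -0.952, -0.305, -0.02], [0.0, 0.305, -0.952, 0.375], [0.0, 0.0, 0.0, 1.0]]
[ 0.59519491 -0.0992281   0.40468343] [-2.22000939e+00 -2.22278345e+00 -3.61219642e-04] [ 0.08239549  0.23731727 -0.5633404 ] 4.6335543936688445e-05
```

View pics/wrist2.png

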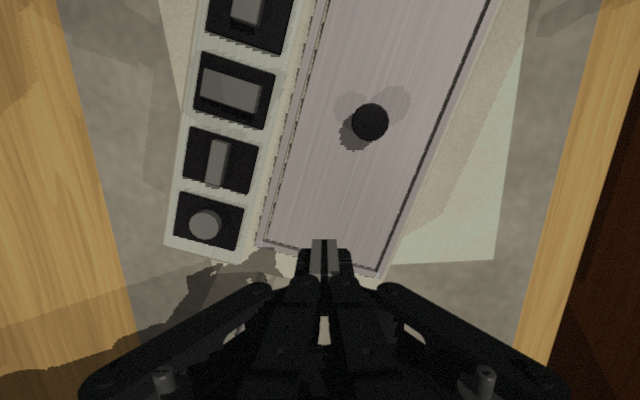

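View pics/s2c.png

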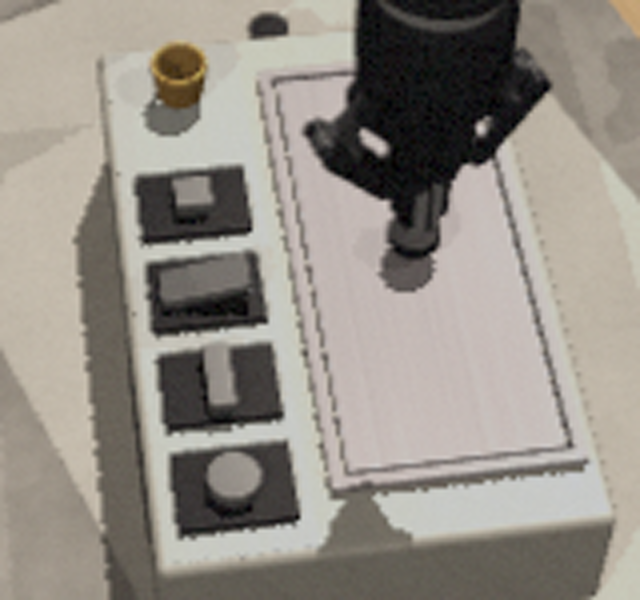

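Both views show all four controls clearly: in wrist2 the round is at about (205,223), the bar at (217,162) and the rocker at (230,90). I'll fit the plates and tops with masks.

```bash
cat > m.py <<'E'
from h import *
L=lambda f:dict(np.load('pics/'+f+'.npz'))
w=L('wrist2.png'); s=L('side2.png'); w0=L('wrist0.png')
def comps(d,box,name):
    x0,y0,x1,y1=box
    g=cv2.cvtColor(d['color'],cv2.COLOR_RGB2GRAY)
    hsv=cv2.cvtColor(d['color'],cv2.COLOR_RGB2HSV)
    sub=g[y0:y1,x0:x1]
    up=cv2.resize(sub,None,fx=4,fy=4,interpolation=cv2.INTER_CUBIC)
    m=(up<135).astype(np.uint8) # plate+keys vs deck
    cs,_=cv2.findContours(m,cv2.RETR_EXTERNAL,cv2.CHAIN_APPROX_NONE)
    vis=cv2.cvtColor(up,cv2.COLOR_GRAY2BGR); out=[]
    for c in cs:
        if not 3000<cv2.contourArea(c)<25000: continue
        h=cv2.convexHull(c); q=cv2.approxPolyDP(h,0.06*cv2.arcLength(h,True),True)
        (cx,cy),sz,a=cv2.minAreaRect(h)
        M=cv2.moments(h); px=(M['m10']/M['m00']+.5)/4-.5+x0; py=(M['m01']/M['m00']+.5)/4-.5+y0
        cv2.drawContours(vis,[h],-1,(0,0,255),1)
        # key: brighter in hull
        mm=np.zeros_like(m); cv2.drawContours(mm,[cv2.erode(np.zeros((1,1),np.uint8),None)] if 0 else [h],-1,1,-1); mm=cv2.erode(mm,np.ones((19,19)))
        vals=up[mm>0]; t,_=cv2.threshold(vals.reshape(-1,1),0,255,cv2.THRESH_OTSU)
        k=((up>t)&(mm>0)).astype(np.uint8)
        kc,_=cv2.findContours(k,cv2.RETR_EXTERNAL,cv2.CHAIN_APPROX_NONE); kc=max(kc,key=cv2.contourArea)
        cv2.drawContours(vis,[kc],-1,(0,255,0),1)
        M=cv2.moments(kc); kx=(M['m10']/M['m00']+.5)/4-.5+x0; ky=(M['m01']/M['m00']+.5)/4-.5+y0
        out.append((px,py,kx,ky,t))
        print(name,np.round(out[-1],1),'plate',np.round(plane(d,px,py,.105)[:2],4),'top',np.round(plane(d,kx,ky,.115)[:2],4))
    cv2.imwrite('pics/'+name+'.png',vis)
    return out
if __name__=='__main__':
    a=comps(w,(160,0,310,256),'mw'); b=comps(s,(262,180,325,290),'ms'); 
    for p,q in zip(a,b): print('tri plate',tri([(w,p[0],p[1]),(s,q[0],q[1])]),'top',tri([(w,p[2],p[3]),(s,q[2],q[3])]))
E
python3 m.py; python3 -c "
import cv2,numpy as np
a=cv2.imread('pics/mw.png');b=cv2.imread('pics/ms.png');a=cv2.resize(a,None,fx=.58,fy=.58);H=max(a.shape[0],b.shape[0]);f=lambda x:cv2.copyMakeBorder(x,0,H-x.shape[0],0,0,0)
cv2.imwrite('pics/mm.png',np.hstack([f(a),f(b)]))"
```

```text
ms [297.9 272.  298.2 268.5  97. ] plate [ 0.4737 -0.1311] top [ 0.4755 -0.129 ]
ms [294.2 246.8 294.7 244.6  97. ] plate [ 0.4929 -0.0681] top [ 0.4935 -0.0695]
ms [290.9 223.  290.6 219.7  72. ] plate [ 0.5124 -0.0045] top [ 0.5128 -0.0022]
ms [287.7 201.  287.9 197.6  93. ] plate [0.5315 0.0588] top [0.5332 0.0607]
ms [268.3 247.2 267.9 248.3  97. ] plate [ 0.44   -0.0451] top [ 0.436  -0.0538]
```

View pics/mm.png

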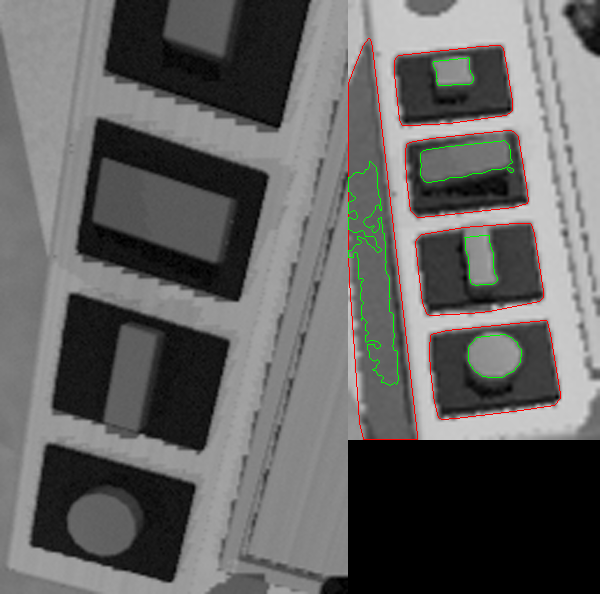

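```bash
sed -i 's/<25000/<90000/; s/up<135/up<110/' m.py; sed -i 's/(160,0,310,256)/(160,40,310,256)/' m.py; sed -i "s/(262,180,325,290)/(270,190,325,290)/" m.py; python3 m.py
```

```text
mw [288.6 247.  290.3 247.7  51. ] plate [ 0.559  -0.1607] top [ 0.5621 -0.1562]
mw [207.5 220.7 203.5 225.5  59. ] plate [ 0.4764 -0.1309] top [ 0.4763 -0.1319]
mw [219.  161.1 215.7 163.1  56. ] plate [ 0.4951 -0.0689] top [ 0.4955 -0.069 ]
mw [232.5  91.2 229.6  90.3  52. ] plate [ 0.5141 -0.0058] top [ 0.5147 -0.0057]
mw [261.7  46.  254.3  47.2  47. ] plate [0.5425 0.0306] top [0.5383 0.0278]
ms [297.9 272.  298.2 268.6  97. ] plate [ 0.4738 -0.1312] top [ 0.4754 -0.1292]
ms [294.3 246.8 294.7 244.8  97. ] plate [ 0.493  -0.0682] top [ 0.4934 -0.0701]
ms [272.6 263.5 270.8 254.6  98. ] plate [ 0.4325 -0.0885] top [ 0.4356 -0.0719]
ms [290.9 223.1 290.5 219.9  72. ] plate [ 0.5122 -0.0047] top [ 0.5123 -0.0027]
ms [287.7 201.  287.9 197.7  94. ] plate [0.5316 0.0587] top [0.5331 0.0603]
tri plate [ 0.51671992 -0.14496628  0.10519918] top [ 0.51925273 -0.14156074  0.11313209]
tri plate [ 0.4887743  -0.10553557  0.15391697] top [ 0.48908858 -0.10644822  0.16242506]
tri plate [ 0.45778331 -0.06849166  0.04974063] top [ 0.46062114 -0.06391413  0.07666044]
tri plate [ 0.51306746 -0.00506344  0.10433582] top [ 0.51337478 -0.00446108  0.11536871]
tri plate [0.53546426 0.03651538 0.12018659] top [0.53390444 0.03200243 0.13821423]
```

View pics/mw.png

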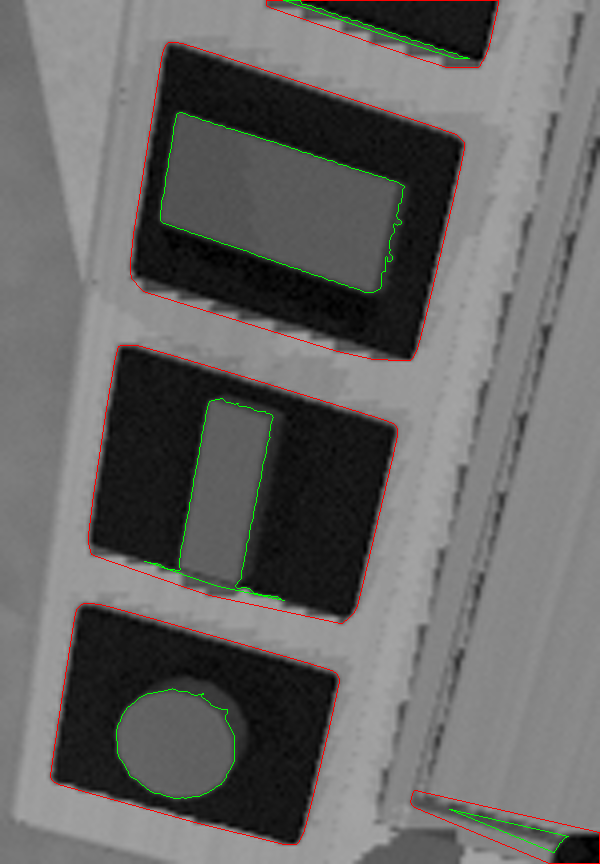

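Run:
```python
from m import *
for n,p,q in [('round',(207.5,220.7,203.5,225.5),(297.9,272,298.2,268.6)),('bar',(219,161.1,215.7,163.1),(294.3,246.8,294.7,244.8)),('rocker',(232.5,91.2,229.6,90.3),(290.9,223.1,290.5,219.9))]:
    print(n,tri([(w,p[0],p[1]),(s,q[0],q[1])]).round(4),tri([(w,p[2],p[3]),(s,q[2],q[3])]).round(4))
```

```text
round [ 0.4749 -0.131   0.1035] [ 0.476  -0.1308  0.1164]
bar [ 0.4939 -0.0685  0.1042] [ 0.4943 -0.0691  0.113 ]
rocker [ 0.5131 -0.0051  0.1045] [ 0.5134 -0.0045  0.1153]
```

Emit:
{"name": "step_arm", "arguments": {"increments": [{"claw": 0, "dx": 0.03, "dy": -0.02, "dz": 0, "rx": 0, "ry": 0, "rz": 0}, {"claw": 0, "dx": 0.03, "dy": -0.02, "dz": 0, "rx": 0, "ry": 0, "rz": 0}, {"claw": 0, "dx": 0.029, "dy": -0.023, "dz": 0, "rx": 0, "ry": 0, "rz": 0}, {"claw": 0, "dx": 0, "dy": 0, "dz": 0.02, "rx": 0, "ry": 0, "rz": 0.1}, {"claw": 0, "dx": 0, "dy": 0, "dz": 0.03, "rx": 0, "ry": 0, "rz": 0.1}, {"claw": 0, "dx": 0, "dy": 0, "dz": 0.03, "rx": 0, "ry": 0, "rz": 0.09}, {"claw": 0, "dx": 0, "dy": 0, "dz": 0, "rx": 0, "ry": 0, "rz": 0}, {"claw": 0, "dx": 0, "dy": 0, "dz": 0, "rx": 0, "ry": 0, "rz": 0}, {"claw": 0, "dx": 0, "dy": 0, "dz": 0, "rx": 0, "ry": 0, "rz": 0}]}}

```text
clock: 2.05
position: [0.5327, -0.0109, 0.3261]
tcp_rot: [2.517, 1.878, 0.004]
wrist_force: [-0.6, 0.1, -0.4]
finger_gap: -0.0001
```

Run:
```python
from h import *
a=grab('wrist','wrist3.png')['color'][:,:,::-1]
d=grab('side','side3.png')
c=d['color'][160:300,250:390,::-1]; cv2.imwrite('pics/s3c.png',cv2.resize(c,None,fx=4,fy=4,interpolation=cv2.INTER_CUBIC))
st=monitor.state();print(st['position'],st['tcp_rot'],st['wrist_force'])
```

```text
[ 0.5326072  -0.01105456  0.3261375 ] [2.51732846 1.87703788 0.00404612] [ 0.82629101 -0.59346368 -0.07598805]
```

View pics/wrist3.png

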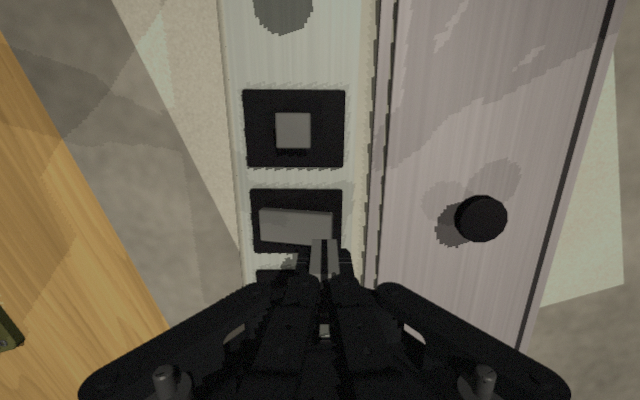

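View pics/s3c.png

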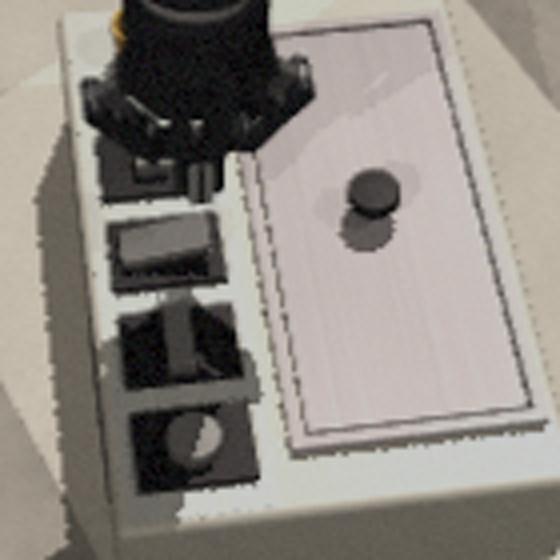

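Emit:
{"name": "step_arm", "arguments": {"increments": [{"claw": 0, "dx": 0, "dy": 0, "dz": 0.015, "rx": 0, "ry": 0, "rz": 0}, {"claw": 0, "dx": 0, "dy": 0, "dz": 0.011, "rx": 0, "ry": 0, "rz": 0}, {"claw": 0, "dx": 0, "dy": 0, "dz": 0, "rx": 0, "ry": 0, "rz": 0}, {"claw": 0, "dx": 0, "dy": 0, "dz": 0, "rx": 0, "ry": 0, "rz": 0}]}}

```text
clock: 2.55
position: [0.5321, -0.011, 0.2989]
tcp_rot: [-2.519, -1.877, 0.0]
wrist_force: [0.8, 0.9, -0.3]
finger_gap: -0.0001
```

Emit:
{"name": "step_arm", "arguments": {"increments": [{"claw": 0, "dx": 0, "dy": 0, "dz": 0.003, "rx": 0, "ry": 0, "rz": 0}, {"claw": 0, "dx": 0, "dy": 0, "dz": 0.003, "rx": 0, "ry": 0, "rz": 0}, {"claw": 0, "dx": 0, "dy": 0, "dz": 0.002, "rx": 0, "ry": 0, "rz": 0}, {"claw": 0, "dx": 0, "dy": 0, "dz": 0, "rx": 0, "ry": 0, "rz": 0}, {"claw": 0, "dx": 0, "dy": 0, "dz": 0, "rx": 0, "ry": 0, "rz": 0}]}}

```text
clock: 3.05
position: [0.5318, -0.0109, 0.2906]
tcp_rot: [-2.519, -1.877, 0.001]
wrist_force: [0.2, -0.3, 0.1]
finger_gap: 0.0006
```

Run:
```python
from h import *
a=grab('wrist','wrist4.png')['color'][:,:,::-1]
d=grab('side','side4.png')
c=d['color'][160:300,250:390,::-1]; c=cv2.resize(c,(400,400),interpolation=cv2.INTER_CUBIC); cv2.imwrite('pics/c4.png',np.hstack([c,a[:,160:560]]))
st=monitor.state();print(st['position'],st['wrist_force'])
```

```text
[ 0.53179971 -0.0109793   0.29063673] [-0.76361769  0.80591316 -0.65611045]
```

View pics/c4.png

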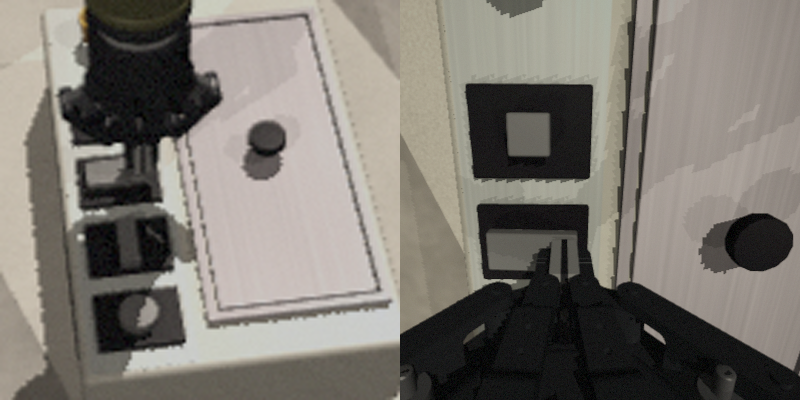

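The fingers stand over the rear end of the rocker and are just about touching it, so I'll press on.

Emit:
{"name": "step_arm", "arguments": {"increments": [{"claw": 0, "dx": 0, "dy": 0, "dz": 0.002, "rx": 0, "ry": 0, "rz": 0}, {"claw": 0, "dx": 0, "dy": 0, "dz": 0.002, "rx": 0, "ry": 0, "rz": 0}, {"claw": 0, "dx": 0, "dy": 0, "dz": 0, "rx": 0, "ry": 0, "rz": 0}]}}

```text
clock: 3.45
position: [0.5323, -0.0111, 0.2866]
tcp_rot: [2.519, 1.877, 0.001]
wrist_force: [-0.0, 0.0, 1.4]
finger_gap: -0.0001
```

Emit:
{"name": "step_arm", "arguments": {"increments": [{"claw": 0, "dx": 0, "dy": 0, "dz": 0.001, "rx": 0, "ry": 0, "rz": 0}, {"claw": 0, "dx": 0, "dy": 0, "dz": 0.001, "rx": 0, "ry": 0, "rz": 0}, {"claw": 0, "dx": 0, "dy": 0, "dz": 0, "rx": 0, "ry": 0, "rz": 0}]}}

```text
clock: 3.75
position: [0.5322, -0.0111, 0.2862]
tcp_rot: [2.518, 1.876, 0.002]
wrist_force: [-1.0, -0.1, 15.0]
finger_gap: 0.0001
```

A hard stop at a fingertip height of 113 mm with 15 N matches the rocker being fully over. I'll lift, move to above the bar, and look.

Emit:
{"name": "step_arm", "arguments": {"increments": [{"claw": 0, "dx": 0, "dy": 0, "dz": -0.02, "rx": 0, "ry": 0, "rz": 0}, {"claw": 0, "dx": 0, "dy": 0, "dz": -0.03, "rx": 0, "ry": 0, "rz": 0}, {"claw": 0, "dx": -0.033, "dy": -0.01, "dz": 0, "rx": 0, "ry": 0, "rz": 0}, {"claw": 0, "dx": -0.033, "dy": -0.01, "dz": 0, "rx": 0, "ry": 0, "rz": 0}, {"claw": 0, "dx": 0, "dy": 0, "dz": 0, "rx": 0, "ry": 0, "rz": 0}, {"claw": 0, "dx": 0, "dy": 0, "dz": 0, "rx": 0, "ry": 0, "rz": 0}]}}

```text
clock: 4.35
position: [0.4935, -0.069, 0.3346]
tcp_rot: [-2.52, -1.875, 0.001]
wrist_force: [0.5, 0.8, -0.1]
finger_gap: -0.0004
```

Run:
```python
from h import *
a=grab('wrist','wrist5.png')['color'][:,:,::-1]
d=grab('side','side5.png')
c=d['color'][160:300,250:390,::-1]; c=cv2.resize(c,(400,400),interpolation=cv2.INTER_CUBIC); cv2.imwrite('pics/c5.png',np.hstack([c,a[:,160:560]]))
st=monitor.state();print(st['position'],st['wrist_force'])
```

```text
[ 0.49447267 -0.067564    0.3345958 ] [-0.34423466 -0.04555132 -0.49537033]
```

View pics/c5.png

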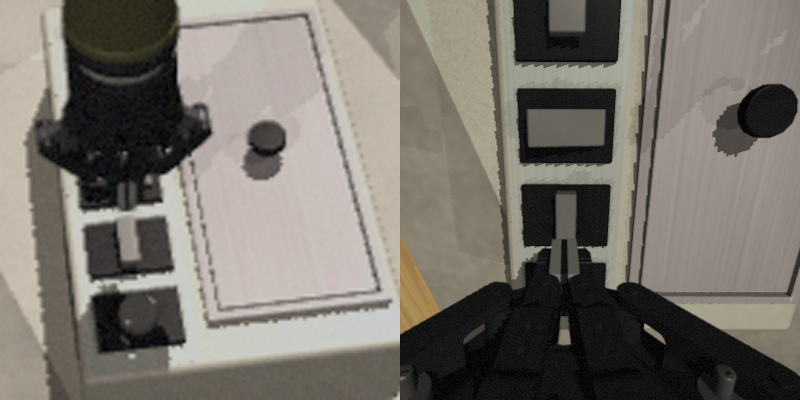

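The rocker now shows tipped over, and the fingers line up with the bar at about (565,235). Pressing the bar.

Emit:
{"name": "step_arm", "arguments": {"increments": [{"claw": 0, "dx": 0, "dy": 0, "dz": 0.025, "rx": 0, "ry": 0, "rz": 0}, {"claw": 0, "dx": 0, "dy": 0, "dz": 0.015, "rx": 0, "ry": 0, "rz": 0}, {"claw": 0, "dx": 0, "dy": 0, "dz": 0.003, "rx": 0, "ry": 0, "rz": 0}, {"claw": 0, "dx": 0, "dy": 0, "dz": 0.003, "rx": 0, "ry": 0, "rz": 0}, {"claw": 0, "dx": 0, "dy": 0, "dz": 0.002, "rx": 0, "ry": 0, "rz": 0}, {"claw": 0, "dx": 0, "dy": 0, "dz": 0.002, "rx": 0, "ry": 0, "rz": 0}, {"claw": 0, "dx": 0, "dy": 0, "dz": 0.001, "rx": 0, "ry": 0, "rz": 0}, {"claw": 0, "dx": 0, "dy": 0, "dz": 0, "rx": 0, "ry": 0, "rz": 0}]}}

```text
clock: 5.25
position: [0.4943, -0.0683, 0.284]
tcp_rot: [2.518, 1.877, 0.002]
wrist_force: [-0.6, 1.0, 2.3]
finger_gap: 0.0001
```

Emit:
{"name": "step_arm", "arguments": {"increments": [{"claw": 0, "dx": 0, "dy": 0, "dz": 0.001, "rx": 0, "ry": 0, "rz": 0}, {"claw": 0, "dx": 0, "dy": 0, "dz": 0.001, "rx": 0, "ry": 0, "rz": 0}, {"claw": 0, "dx": 0, "dy": 0, "dz": 0, "rx": 0, "ry": 0, "rz": 0}]}}

```text
clock: 5.55
position: [0.4943, -0.0684, 0.2824]
tcp_rot: [2.518, 1.877, 0.002]
wrist_force: [-0.6, 1.7, 9.1]
finger_gap: 0.0
```

Emit:
{"name": "step_arm", "arguments": {"increments": [{"claw": 0, "dx": 0, "dy": 0, "dz": 0.001, "rx": 0, "ry": 0, "rz": 0}, {"claw": 0, "dx": 0, "dy": 0, "dz": 0, "rx": 0, "ry": 0, "rz": 0}]}}

```text
clock: 5.75
position: [0.4942, -0.0684, 0.2822]
tcp_rot: [2.518, 1.876, 0.002]
wrist_force: [-2.0, 2.8, 19.0]
finger_gap: -0.0
```

Emit:
{"name": "step_arm", "arguments": {"increments": [{"claw": 0, "dx": 0, "dy": 0, "dz": -0.025, "rx": 0, "ry": 0, "rz": 0}, {"claw": 0, "dx": 0, "dy": 0, "dz": -0.03, "rx": 0, "ry": 0, "rz": 0}, {"claw": 0, "dx": -0.033, "dy": 0, "dz": 0, "rx": 0, "ry": 0, "rz": 0}, {"claw": 0, "dx": -0.033, "dy": 0, "dz": 0, "rx": 0, "ry": 0, "rz": 0}, {"claw": 0, "dx": 0, "dy": 0, "dz": 0, "rx": 0, "ry": 0, "rz": 0}, {"claw": 0, "dx": 0, "dy": 0, "dz": 0, "rx": 0, "ry": 0, "rz": 0}]}}

```text
clock: 6.35
position: [0.4746, -0.133, 0.3355]
tcp_rot: [2.522, 1.873, -0.001]
wrist_force: [0.2, 0.4, 0.2]
finger_gap: 0.0002
```

Run:
```python
from h import *
a=grab('wrist','wrist6.png')['color'][:,:,::-1]
d=grab('side','side6.png')
c=d['color'][160:300,250:390,::-1]; c=cv2.resize(c,(400,400),interpolation=cv2.INTER_CUBIC); cv2.imwrite('pics/c6.png',np.hstack([c,a[:,160:560]]))
st=monitor.state();print(st['position'],st['wrist_force'])
```

```text
[ 0.47529785 -0.13117899  0.33551548] [ 0.38867774 -0.12543761 -0.3118043 ]
```

View pics/c6.png

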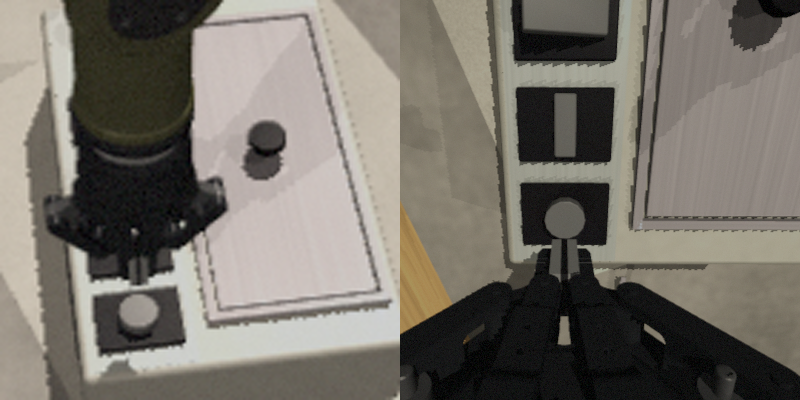

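The bar came up against its hard stop (19 N at TCP z 0.2822, a fingertip height of 109 mm) and now looks low. The fingers line up with the round button at (565,218).

Emit:
{"name": "step_arm", "arguments": {"increments": [{"claw": 0, "dx": 0, "dy": 0, "dz": 0.025, "rx": 0, "ry": 0, "rz": 0}, {"claw": 0, "dx": 0, "dy": 0, "dz": 0.016, "rx": 0, "ry": 0, "rz": 0}, {"claw": 0, "dx": 0, "dy": 0, "dz": 0.003, "rx": 0, "ry": 0, "rz": 0}, {"claw": 0, "dx": 0, "dy": 0, "dz": 0.003, "rx": 0, "ry": 0, "rz": 0}, {"claw": 0, "dx": 0, "dy": 0, "dz": 0.002, "rx": 0, "ry": 0, "rz": 0}, {"claw": 0, "dx": 0, "dy": 0, "dz": 0.002, "rx": 0, "ry": 0, "rz": 0}, {"claw": 0, "dx": 0, "dy": 0, "dz": 0.002, "rx": 0, "ry": 0, "rz": 0}, {"claw": 0, "dx": 0, "dy": 0, "dz": 0, "rx": 0, "ry": 0, "rz": 0}]}}

```text
clock: 7.25
position: [0.4754, -0.1316, 0.2829]
tcp_rot: [2.518, 1.877, 0.001]
wrist_force: [0.2, 0.1, -0.1]
finger_gap: 0.0001
```

Emit:
{"name": "step_arm", "arguments": {"increments": [{"claw": 0, "dx": 0, "dy": 0, "dz": 0.001, "rx": 0, "ry": 0, "rz": 0}, {"claw": 0, "dx": 0, "dy": 0, "dz": 0, "rx": 0, "ry": 0, "rz": 0}]}}

```text
clock: 7.45
position: [0.4753, -0.1318, 0.2824]
tcp_rot: [2.518, 1.876, 0.001]
wrist_force: [-0.9, 3.4, 7.8]
finger_gap: -0.0001
```

Emit:
{"name": "step_arm", "arguments": {"increments": [{"claw": 0, "dx": 0, "dy": 0, "dz": 0.001, "rx": 0, "ry": 0, "rz": 0}, {"claw": 0, "dx": 0, "dy": 0, "dz": 0, "rx": 0, "ry": 0, "rz": 0}]}}

```text
clock: 7.65
position: [0.4753, -0.1317, 0.2823]
tcp_rot: [2.518, 1.876, 0.002]
wrist_force: [-3.8, 2.1, 16.8]
finger_gap: -0.0003
```

Emit:
{"name": "step_arm", "arguments": {"increments": [{"claw": 0, "dx": 0, "dy": 0, "dz": -0.025, "rx": 0, "ry": 0, "rz": 0}, {"claw": 0, "dx": 0, "dy": 0, "dz": -0.05, "rx": 0, "ry": 0, "rz": 0}, {"claw": 0, "dx": -0.03, "dy": 0, "dz": -0.04, "rx": 0, "ry": 0, "rz": 0}, {"claw": 0, "dx": -0.03, "dy": 0, "dz": 0, "rx": 0, "ry": 0, "rz": 0}, {"claw": 0, "dx": 0, "dy": 0, "dz": 0, "rx": 0, "ry": 0, "rz": 0}, {"claw": 0, "dx": 0, "dy": 0, "dz": 0, "rx": 0, "ry": 0, "rz": 0}, {"claw": 0, "dx": 0, "dy": 0, "dz": 0, "rx": 0, "ry": 0, "rz": 0}]}}

```text
clock: 8.35
position: [0.458, -0.1885, 0.3952]
tcp_rot: [-2.517, -1.878, 0.0]
wrist_force: [0.2, -0.1, -0.5]
finger_gap: 0.0003
```

Run:
```python
from h import *
a=grab('wrist','wrist7.png')['color'][:,:,::-1]
d=grab('side','side7.png')
c=d['color'][160:300,250:390,::-1]; c=cv2.resize(c,(400,400),interpolation=cv2.INTER_CUBIC); cv2.imwrite('pics/c7.png',np.hstack([c,a[:,160:560]]))
st=monitor.state();print(st['position'],st['wrist_force'])
```

```text
[ 0.45820901 -0.18821438  0.3951714 ] [-1.05448493 -0.32401846 -0.57131589]
```

View pics/c7.png

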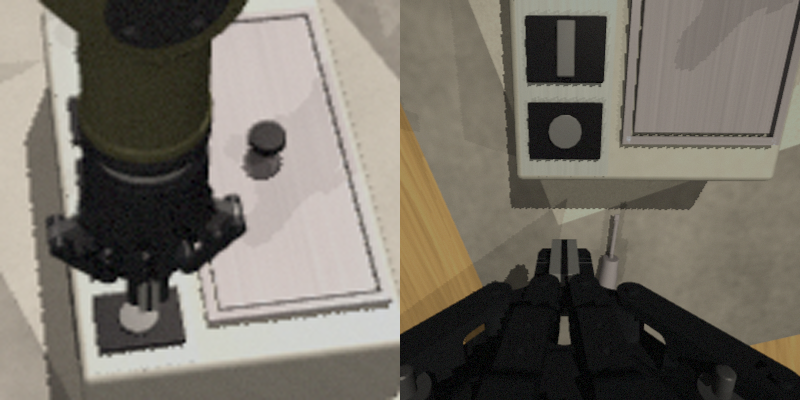

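Round is down. I'll move aside over the lid, well clear, for a final check from the side camera.

Emit:
{"name": "step_arm", "arguments": {"increments": [{"claw": 0, "dx": 0.04, "dy": 0.04, "dz": 0, "rx": 0, "ry": 0, "rz": 0}, {"claw": 0, "dx": 0.04, "dy": 0.045, "dz": 0, "rx": 0, "ry": 0, "rz": 0}, {"claw": 0, "dx": 0.04, "dy": 0.045, "dz": 0, "rx": 0, "ry": 0, "rz": 0}, {"claw": 0, "dx": 0.04, "dy": 0.03, "dz": 0, "rx": 0, "ry": 0, "rz": 0}, {"claw": 0, "dx": 0, "dy": 0, "dz": 0, "rx": 0, "ry": 0, "rz": 0}, {"claw": 0, "dx": 0, "dy": 0, "dz": 0, "rx": 0, "ry": 0, "rz": 0}, {"claw": 0, "dx": 0, "dy": 0, "dz": 0, "rx": 0, "ry": 0, "rz": 0}]}}

```text
clock: 9.15
position: [0.6319, -0.0938, 0.395]
tcp_rot: [-2.519, -1.877, 0.004]
wrist_force: [-0.4, -0.2, 0.5]
finger_gap: -0.0
```

Run:
```python
from h import *
d=grab('side','side8.png')
f=lambda x:cv2.resize(x[150:300,240:340,::-1],(400,600),interpolation=cv2.INTER_CUBIC)
cv2.imwrite('pics/c8.png',np.hstack([f(np.load('pics/side0.png.npz')['color']),f(d['color'])]))
st=monitor.state();print(st['position'],st['wrist_force'])
```

```text
[ 0.63181052 -0.09433859  0.39532873] [ 0.32213754 -0.51853424 -0.19877135]
```

View pics/c8.png

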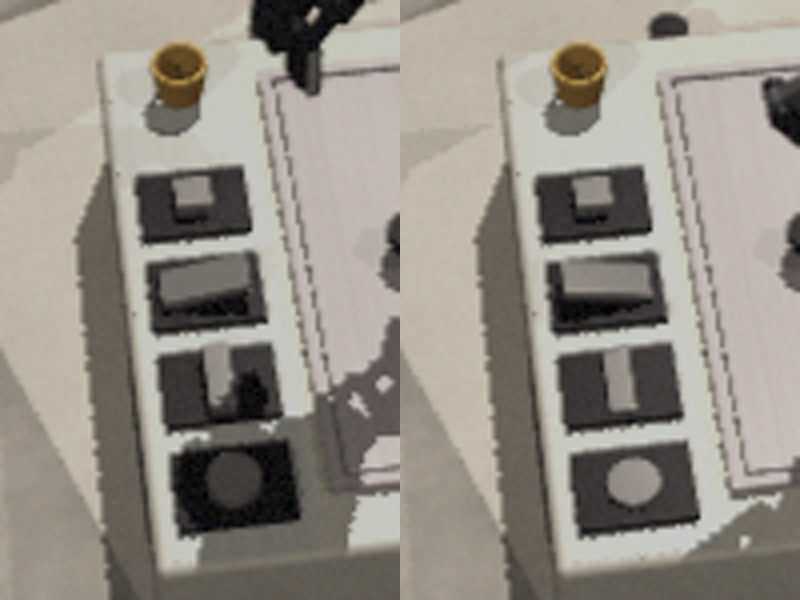

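View pics/side8.png

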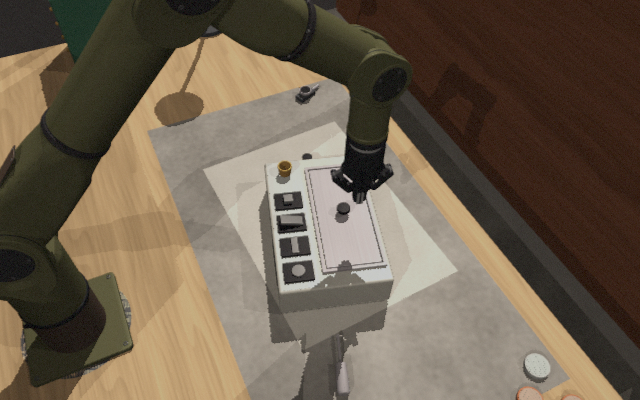

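The final picture shows the rocker's rear end down, the bar and round low on their plates, the square unchanged at (288,200), and the cup, lid and screwdriver where they began.

```bash
python3 -c "
from workcell import order
print(order.close_job())"
```

```text
the job is handed in; nothing more can be done
None
```

I pressed the rocker, then the bar key, then the round button, using the closed fingertips. I handed the job in at about 9 s of the 48 s allowed; no verdict is reported.

| Control | Fingertip height at hard stop | Force at stop |
|---|---|---|
| Rocker (rear end) | 113 mm above the bench | 15 N |
| Bar key | 109 mm | 19 N |
| Round button | 109 mm | 17 N |

- **Positions:** the two camera views agreed to about 2–3 mm. The triangulated heights came to 104 mm for the base plates and 113–116 mm for the key tops, which fits the text.
- **Final view:** the side picture shows the rocker's rear end down, the bar and round low on their plates, and the square key still up. The cup, lid and screwdriver look unmoved. The loupe is visible but was hidden in the first side view, so I could not compare it; the arm never went near it.
- **Odd reading:** the wrist force read about 0 N once part-way through pressing the round button, where 3 N was expected. The next readings rose to 8 N and then 17 N at the stop, so I took it as noise.
- **Refused call:** the first move call was refused because its rows left out some of the numbers, and it moved nothing.

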